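Fish a spacer out of a slanting pocket with spring tongs

TASK

A small spacer has dropped to the bottom of the deep, slanting pocket in the grey-footed metal housing. Take the spring tongs from their black stand, reach down the pocket with them, squeeze them shut on the spacer and draw it out, then set it down, still held, flat on the floor of the round steel dish before letting it go. Put the tongs back upright in their stand; never touch the spacer with the gripper itself, and leave the loupe, the grease tin and the stack of dies where they are.

Things in the scene. Friction and masses are not known exactly. Their poses are not given: they have to be found in the camera images.
- tongs: loose parallel-action spring tongs, 156 mm long, 75 g, tips down in the stand; origin midway between the ends of the two tips when open, z from tips up to head, y the closing direction. Two parallel flat steel legs, 12 mm wide (x), 3.5 mm thick (y), joined by a sprung rod at the head (z 141 to 156 mm). Open: gap 24, outside 31 mm. The +y leg is this body; the -y leg slides to it
- tongs_grip (a point): point to grip, 118 mm above the tips, midway between the grip plates when open: two flat dark plates, 24 mm wide (x), from z 86 to 141 mm above the tips, 40 mm over their outer faces (y) when open. Width over the plates minus 16 mm is the tip gap. Grip across y, fingers pointing down the tongs, so that the head stays clear of the palm
- tongs_arm (a joint): how far the tongs are squeezed (m): 0 open (tip gap 24 mm), 0.010 shut on the spacer, 0.022 limit. The spring pushes the legs apart with 6 N when open, rising 0.45 N per mm (10.5 N when shut on the spacer). Stopped at 37 to 39 mm over the plates, a gripper carries them still open; a grip of 20 N or more with no stop shuts them
- spacer: steel spacer bush, 14 mm diameter, 10 mm high, with a 7 mm hole, about 15 g; origin at the centre of its underside, z up its axis. At the start it lies flat on the slanting pocket floor (its axis parallel to the pocket's), against the lower wall (the housing's -x side), up to 6 mm to either side of the middle in the housing's y
- housing: fixed aluminium housing, 56 mm wide, 36 mm thick, 91 mm high, leaning on a grey foot 100 x 80 x 12 mm; origin at the centre of its base. A rectangular pocket, 40 mm wide (y), 20 mm across and 60 mm deep, runs in from its upper face, leaning 30 degrees from vertical: out of the mouth it points along (-0.5, 0, 0.866) in this frame, up and to the robot's right. Its floor is square to that; walls 8 mm
- pocket_mouth (a point): centre of the pocket's mouth, 82 mm above the bench and 22 mm from the housing's origin along its -x
- pocket_floor (a point): centre of the pocket's floor, 60 mm down its axis from the mouth
- stand: fixed black upright stand for the tongs, 68 mm high on a foot 70 x 84 mm; origin at the centre of its underside, z up. A vertical well, 20 mm along x and 40 mm along y, 60 mm deep, holds the lower part of the tongs; the tongs' y lies along the well's y (either way round fits)
- stand_floor (a point): centre of the floor of the stand's well, 8 mm above the bench
- dish: fixed shallow round steel dish, 90 mm across at the rim, 14 mm high, wall 3 mm; origin at the centre of its underside
- dish_floor (a point): centre of the dish's flat inner floor, 4 mm above the bench, about 37 mm in radius
- loupe: loose black eye loupe, 37 mm across and 28 mm high, a bystander; origin at the centre of its underside
- grease_tin: loose round tin with a black lid, 34 mm across and 30 mm high, a bystander; origin at the centre of its underside
- die_stack: loose stepped stack of black and white round dies, 46 mm across and 36 mm high, a bystander; origin at the centre of its underside

How it is judged (in metres and radians):
On the way, in this order (a step that is already met when the one before it is completed fails the run):
1. the spacer, held by the tongs, is out of the pocket (contact force between tongs and spacer above 0.5 N and height (world z) of spacer above 0.086 m), for 0.1 s.
2. the spacer is down flat on the dish's floor (within 2 mm) while the tongs still hold it (contact force between tongs and spacer above 0.5 N and height (world z) of spacer below 0.0058 m and horizontal distance between spacer and dish_floor below 0.033 m and angle between spacer's own z axis and vertical below 0.3 rad), for 0.1 s.
At the end, for the whole second after the job is handed in: The spacer stands flat (within 0.1 rad) and still on the dish's floor, within 33 mm of its middle, and the tongs stand in the stand's well with their tips at its floor (under 10 mm above it, within 12 mm of its middle, tilted less than 0.15 rad), still and released (horizontal distance between spacer and dish_floor below 0.033 m and height (world z) of spacer below 0.008 m and angle between spacer's own z axis and vertical below 0.1 rad and linear speed of each of spacer, tongs below 0.02 m/s and horizontal distance between tongs and stand_floor below 0.012 m and height (world z) of tongs below 0.018 m and angle between tongs's own z axis and vertical below 0.15 rad); the robot touches nothing.
It fails at once if the gripper's fingers touch the spacer (contact force between the fingers and spacer above 0.3 N).
It fails at once if the loupe is shifted by more than 20 mm (distance of loupe from where it was at the start of the episode above 0.02 m).
It fails at once if the grease tin is shifted by more than 20 mm (distance of grease_tin from where it was at the start of the episode above 0.02 m).
It fails at once if the stack of dies is shifted by more than 20 mm (distance of die_stack from where it was at the start of the episode above 0.02 m).
It also fails if it takes over 59 s, if anything falls off the work surface, if the arm or the gripper's body presses on something with over 40 N, if the wrist force passes 120 N, or if a joint passes its speed limit or range.

ROBOT

A 6-joint arm with a two-finger parallel gripper is mounted at the origin on a cart in front of the work surface, level with it; the furniture and walls round the work are solid. World frame = base frame: x ahead of the robot, y to its left, z up, the work surface at z = 0. Lengths are in mm, angles in rad, forces in N, time in s.
With the tool pointing down it reaches from about 350 to 950 mm from the base axis. Payload 17.4 kg.
Tool frame: the origin (TCP) lies midway between the tips of the shut fingers; the grasp point (between the pads) lies 19 mm behind it (robot.hold_point_z is the distance from the TCP to the grasp point, in mm); z points along the fingers, y is the line along which they close (so a half turn about z gives the same grasp; the last joint's range is limited). The gripper opens to 93 mm and grips with 3 to 60 N. Pads are 15 mm wide; open, the fingers measure 128 mm over their backs; the gripper's body (75 mm by 188 mm) begins 65 mm behind the grasp point.
Start: joints at [-1.187, 0.116, 1.442, -0, 1.584, -0.038], TCP at [276.339, -615.848, 218.646] pointing down, gripper open.
Joint ranges: [-2.83, 2.83], [-0.83, 2.19], [0.07, 2.5], [-1.14, 4.28], [0.01, 3], [-2.97, 2.97]. Speed limits (rad/s): [1.89, 1.89, 2.22, 3.14, 3.14, 3.14].

INTERFACE

Orientations are given as a rotation vector (axis times angle).
In Python, from rig import robot, viewer, ticket, readout gives the robot as it stands (robot), with the cameras (viewer), the job (ticket) and the readings (readout).
- The arm moves only by the shell command python3 steer.py 'ROWS' [FORCE]. ROWS is rows parted by semicolons, their numbers by spaces, 1 to 5 of them, each of 7 numbers: the finger opening in mm, then dx, dy, dz in mm, then a rotation vector rx, ry, rz in rad; each row shifts and turns the commanded pose from where the row before left it, along the tool's axes as they then stand; what a row does not reach is not made up. A row lasts 1/12 s, in which the tool goes at most 41.7 mm and 0.125 rad, less where a joint would pass 70% of its speed; a pose out of reach is approached as far as the arm can. The fingers move at their own pace and stop on an object; FORCE is the grip in N (left out, the last holds). Time passes only in rows, so rows that do not move let the fingers close. It prints the time, the measured TCP pose, the force, the opening and the grip force at its end.
- readout.state(): the state, without advancing time (a new reading comes with each control period).
- viewer.camera(name): name is "side" or "top"; returns (picture, depth): 480x640x3 uint8, blue, green, red; 480x640 float32, mm along the optical axis (not along the pixel's ray), 0 where there is no reading.
- viewer.camera_params(name): a dict with "intrinsics" (3x3 intrinsics, pixels), "R" (3x3) and "t" (3): a world point X has camera coordinates R X + t. Camera axes: x right, y down, z forward; pixel columns grow to the right and rows downward; lengths in mm; the calibration is good to about 2 mm. A picture is of the moment at which its call begins. camera_params takes no time and is no camera call.
- ticket.job_done(): hands the job in; it is judged then, once.
The state is a dict: "time": time; "q": joint angles; "qd": joint speeds; "joint_torque": joint torques, N m; "position": TCP position; "orientation": TCP orientation; "ft_force": force on the tool from outside, world axes, zero at the start; "wrist_torque": the same for the moment, N m; "grip_width": finger opening in mm; "gripper_force": force on a finger pad.
Only numpy, scipy, OpenCV 4.12 (cv2) and the standard library are available. Lean on these libraries where they do the work, as an engineer would, in place of code of your own. Each camera call takes 0.05 s, during which the arm holds its last target. There are 200 camera calls.

## Working session

There is one attempt and no reset: what is moved stays moved. The work goes in short steps, Python scripts to look and compute and a shell command to move; the robot and the scene stay as the last step left them, time stands still between calls to the robot, and variables do not carry over. Pictures are saved under pics/ and viewed, at most 10 in all, crops included, and the job is handed in when it is done.

```bash
ls; mkdir -p pics
python3 - <<'E'
from rig import robot, viewer, ticket, readout
import cv2,numpy as np
for n in("side","top"):
    p,d=viewer.camera(n); cv2.imwrite(f"pics/{n}0.png",p); np.save(f"pics/{n}0d.npy",d)
    c=viewer.camera_params(n); print(n,c)
print(readout.state()["time"],readout.state()["orientation"],robot.hold_point_z)
E
```

```text
pics
rig.py
steer.py
side {'intrinsics': array([[597.46121627,   0.        , 322.36696472],
       [  0.        , 597.46121627, 235.90406059],
       [  0.        ,   0.        ,   1.        ]]), 'R': array([[ 0.83733152, -0.54657808,  0.0113284 ],
       [-0.44071189, -0.68712121, -0.57761361],
       [ 0.32349492,  0.47866152, -0.8162317 ]]), 't': array([-521.41342298,  347.31241246,  934.84740571])}
top {'intrinsics': array([[516.63774368,   0.        , 312.31244365],
       [  0.        , 516.63774368, 244.54231619],
       [  0.        ,   0.        ,   1.        ]]), 'R': array([[ 0.01023159, -0.99862609,  0.05139315],
       [-0.9913276 , -0.01686396, -0.13032728],
       [ 0.13101492, -0.049614  , -0.99013814]]), 't': array([ -6.96378725, 632.72901875, 988.80704729])}
0.1 [-3.07094431e+00 -6.57436841e-01  2.92532208e-04] 18.8
```

View pics/side0.png

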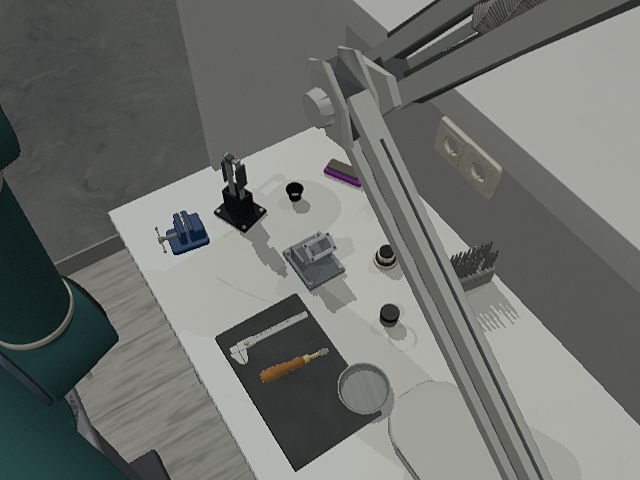

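View pics/top0.png

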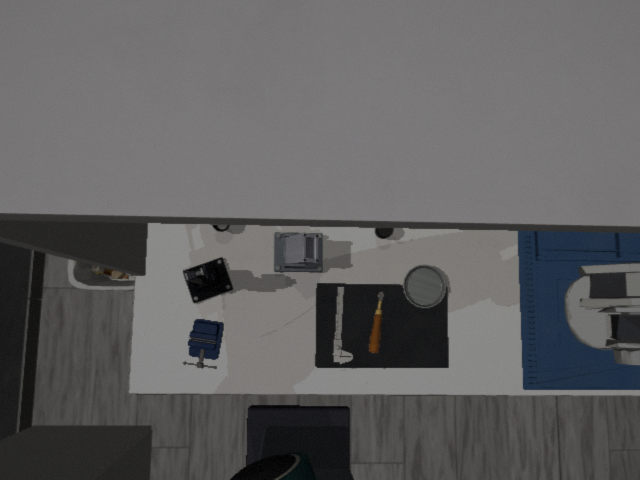

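The side view shows the tongs and stand at (238,195), the housing at (315,255), the dish at (363,388), the loupe at (295,190), the dies at (386,256) and the tin at (389,315). In the top view the stand is at (207,280), the housing at (298,252) and the dish at (425,286). An overhead cabinet hides everything above row 225.

```bash
cat > h.py <<'E'
import numpy as np,cv2
from rig import robot, viewer, ticket, readout
from scipy.spatial.transform import Rotation as Ro
P={n:viewer.camera_params(n) for n in("side","top")}
def cloud(n,d):
    c=P[n];K=c["intrinsics"];v,u=np.mgrid[:480,:640]
    X=np.stack([(u-K[0,2])/K[0,0]*d,(v-K[1,2])/K[1,1]*d,d],-1)
    return (X-c["t"])@c["R"]
def ray(n,uv,z):
    c=P[n];K=c["intrinsics"]
    r=c["R"].T@np.linalg.solve(K,[uv[0],uv[1],1.]);o=-c["R"].T@c["t"]
    return o+r*(z-o[2])/r[2]
def proj(n,X):
    c=P[n];x=c["intrinsics"]@(c["R"]@np.asarray(X,float)+c["t"]);return x[:2]/x[2]
def tri(uv1,uv2):
    A=[];b=[]
    for n,uv in(("side",uv1),("top",uv2)):
        c=P[n];M=c["intrinsics"]@np.c_[c["R"],c["t"]]
        for k in(0,1):
            r=uv[k]*M[2]-M[k];A.append(r[:3]);b.append(-r[3])
    return np.linalg.lstsq(np.array(A),np.array(b),rcond=None)[0]
E
python3 - <<'E'
from h import *
for n in P: print(n,"cam",-P[n]["R"].T@P[n]["t"])
C={}
for n in P:
    d=np.load(f"pics/{n}0d.npy");C[n]=cloud(n,d)
    p=cv2.imread(f"pics/{n}0.png")
    print(n,"zero frac",(d==0).mean())
def pr(n,l):
    for u,v in l: print(n,(u,v),C[n][v,u].round(0))
pr("top",[(300,100),(300,210),(300,218),(500,215),(20,215),(160,380),(207,280),(205,272),(425,286),(298,252),(260,300)])
pr("side",[(480,20),(600,150),(363,388),(230,300),(350,330),(238,195),(320,250)])
t=cv2.imread("pics/top0.png");s=cv2.imread("pics/side0.png")
a=cv2.resize(t[215:325,165:335],None,fx=4.6,fy=4.6,interpolation=cv2.INTER_CUBIC)[:,:790]
cv2.imwrite("pics/topz.png",a)
b=cv2.resize(s[140:300,195:355],None,fx=3.7,fy=3.7,interpolation=cv2.INTER_CUBIC)
cv2.imwrite("pics/sidez.png",cv2.convertScaleAbs(b,alpha=1.3))
E
```

```text
side cam [ 287.24221559 -493.82290376  969.57124069]
top cam [ 497.76451496   52.77476673 1061.87531938]
side zero frac 0.003977864583333333
top zero frac 0.003916015625
top (300, 100) [669.  44. 660.]
top (300, 210) [578.  43. 659.]
top (300, 218) [572.  43. 659.]
top (500, 215) [ 577. -118.  661.]
top (20, 215) [572. 262. 651.]
top (160, 380) [363. 298.  -0.]
top (207, 280) [561. 212.   7.]
top (205, 272) [567. 195. 146.]
top (425, 286) [ 555. -235.    4.]
top (298, 252) [613.  31.  76.]
top (260, 300) [522. 105.   4.]
side (480, 20) [ 513. -307.  776.]
side (600, 150) [ 617. -356.  660.]
side (363, 388) [ 556. -227.    6.]
side (230, 300) [449.  45.   1.]
side (350, 330) [ 599. -126.    4.]
side (238, 195) [568. 224.  43.]
side (320, 250) [638.  32.  31.]
```

View pics/topz.png

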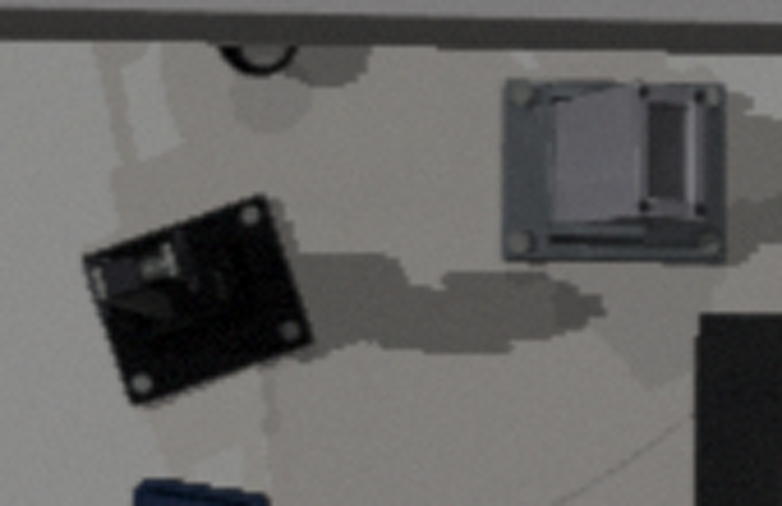

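View pics/sidez.png

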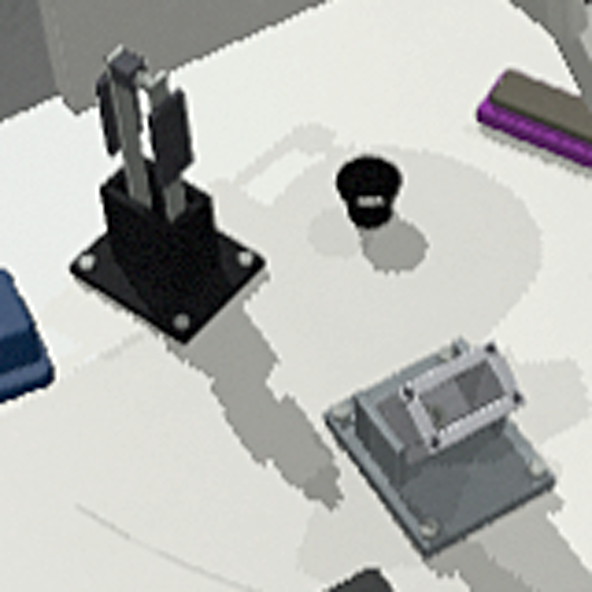

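Run:
```python
from h import *
tz=lambda x,y:(165+x/4.6-.4,215+y/4.6-.4); sz=lambda x,y:(195+x/3.7-.35,140+y/3.7-.35)
T=[(644,92),(703,97),(700,210),(643,206)];S=[(492,349),(518,397),(437,443),(408,393)]
M=np.array([tri(sz(*s),tz(*t)) for s,t in zip(S,T)]);print("mouth screws\n",M.round(1),M.mean(0).round(1))
n=np.cross(M[0]-M[2],M[1]-M[3]);print("normal",n/np.linalg.norm(n))
F=np.array([ray("top",tz(*q),12) for q in[(502,80),(725,83),(724,264),(502,262)]])
print("foot",F[:,:2].round(1).tolist(),F.mean(0),[np.linalg.norm(F[i]-F[i-1]).round(1) for i in range(4)])
e=F[0]-F[1]+F[3]-F[2];print("housing x dir deg",np.degrees(np.arctan2(e[1],e[0])))
zf=7
G=np.array([ray("top",tz(*q),zf) for q in[(83,257),(265,195),(312,342),(135,405)]])
print("standfoot",G.mean(0),[np.linalg.norm(G[i]-G[i-1]).round(1) for i in range(4)])
e=G[0]-G[1]+G[3]-G[2];print("stand y dir",np.degrees(np.arctan2(e[1],e[0]))-90)
H=np.array([ray("side",sz(*q),z) for q,z in[((70,267),7),((185,342),7),((265,262),7)]]);print("side stand corners",H.round(1).tolist(),G.round(1).tolist())
for nme in P:
    c=cloud(nme,np.load(f"pics/{nme}0d.npy"))
    m=(abs(c[...,0]-565)<70)&(abs(c[...,1]-205)<70)&(c[...,2]>85)&(c[...,2]<200)
    X=c[m];print(nme,"tongs",m.sum(),X.min(0).round(1),X.max(0).round(1),X.mean(0).round(1))
    h=X[X[:,2]>X[:,2].max()-8];print("  head",h.mean(0).round(1),h.min(0).round(1),h.max(0).round(1))
    d=c[np.hypot(c[...,0]-555,c[...,1]+232)<60]
    r=d[(d[:,2]>9)&(d[:,2]<20)];print("  dish rim",cv2.minEnclosingCircle(r[:,:2].astype(np.float32)),r[:,2].max())
c=cloud("side",np.load("pics/side0d.npy"))
for u,v in[(470,150),(440,110),(430,90),(560,260),(600,300),(500,190),(380,20)]:print((u,v),c[v,u].round(0))
R=Ro.from_rotvec(readout.state()["orientation"]).as_matrix();print(R.round(3))
```

```text
mouth screws
 [[645.   19.   92.6]
 [644.4  -5.8  82.3]
 [597.7  -5.4  79.4]
 [597.2  19.   92.5]] [621.1   6.7  86.7]
normal [ 0.03078329  0.42694249 -0.90375467]
foot [[661.3, 79.7], [661.8, -20.0], [580.5, -20.2], [580.0, 78.0]] [620.90689827  29.379668    12.        ] [np.float64(81.3), np.float64(99.7), np.float64(81.2), np.float64(98.2)]
housing x dir deg 90.28311407652973
standfoot [562.05516149 210.72648979   7.        ] [np.float64(69.2), np.float64(83.6), np.float64(68.5), np.float64(81.1)]
stand y dir 20.27039335525231
side stand corners [[515.8, 239.8, 7.0], [544.3, 161.5, 7.0], [607.4, 185.3, 7.0]] [[580.0, 261.9, 7.0], [608.6, 183.4, 7.0], [544.0, 160.8, 7.0], [515.6, 236.7, 7.0]]
side tongs 617 [544.6 188.4  85. ] [580.7 235.1 170.8] [561.2 210.  132.1]
  head [561.2 214.7 165.5] [551.3 197.  162.8] [572.  227.4 170.8]
  dish rim ((555.5960083007812, -232.32469177246094), 48.36817932128906) 19.59367208543353
top tongs 297 [545.4 188.9  87.2] [579.9 233.1 167.3] [561.8 209.1 145.5]
  head [561.9 213.2 162.8] [553.  195.8 159.5] [572.6 227.1 167.3]
  dish rim ((554.8856201171875, -230.93959045410156), 44.977718353271484) 19.760777357421
(470, 150) [891. -44. 227.]
(440, 110) [900.  50. 240.]
(430, 90) [ 515. -280.  707.]
(560, 260) [ 897. -271.  172.]
(600, 300) [ 899. -355.  167.]
(500, 190) [ 901. -120.  192.]
(380, 20) [ 574. -151.  661.]
[[ 0.912  0.409 -0.   ]
 [ 0.409 -0.912  0.001]
 [ 0.    -0.001 -1.   ]]
```

Run:
```python
from h import *
c=cloud("side",np.load("pics/side0d.npy"));t=cloud("top",np.load("pics/top0d.npy"))
for u,v in[(345,60),(375,100),(400,180),(440,280),(490,380),(530,460),(450,60),(520,20),(20,300),(60,400),(5,140),(150,470),(440,430),(480,330)]:print("s",(u,v),c[v,u].round(0))
for u,v in[(600,280),(600,320),(620,310),(580,300),(610,340),(275,470),(290,430),(250,430),(560,250),(100,450),(300,221),(300,224)]:print("t",(u,v),t[v,u].round(0))
print(proj("top",[276,-616,218]),proj("side",[276,-616,218]))
m=(abs(c[...,0]-621)<45)&(abs(c[...,1]-7)<35)&(c[...,2]>65)
print("mouth pts side",c[m].min(0),c[m].max(0))
m2=(abs(t[...,0]-621)<45)&(abs(t[...,1]-7)<35)&(t[...,2]>65)
print("mouth pts top",t[m2].min(0),t[m2].max(0))
tz=lambda x,y:(165+x/4.6-.4,215+y/4.6-.4)
for x,y in[(644,92),(703,97),(700,210),(643,206),(695,150),(670,150),(655,200),(600,150)]:
    u,v=np.round(tz(x,y)).astype(int);print(x,y,t[v,u].round(1))
```

```text
s (345, 60) [ 501. -203.  685.]
s (375, 100) [ 503. -240.  674.]
s (400, 180) [ 490. -291.  643.]
s (440, 280) [ 485. -355.  598.]
s (490, 380) [ 487. -423.  548.]
s (530, 460) [ 488. -480.  509.]
s (450, 60) [ 514. -291.  738.]
s (520, 20) [ 513. -331.  790.]
s (20, 300) [182.  -9. 341.]
s (60, 400) [126.  24.  13.]
s (5, 140) [261. -30. 585.]
s (150, 470) [ 134.  127. -798.]
s (440, 430) [ 503. -402.  345.]
s (480, 330) [ 497. -394.  570.]
t (600, 280) [ 526. -196.  664.]
t (600, 320) [ 492. -393.  343.]
t (620, 310) [ 502. -195.  688.]
t (580, 300) [ 511. -194.  638.]
t (610, 340) [ 479. -209.  652.]
t (275, 470) [244.  65. 181.]
t (290, 430) [ 109.   31. -732.]
t (250, 430) [  95.  168. -798.]
t (560, 250) [ 635. -526.    4.]
t (100, 450) [  93.  589. -549.]
t (300, 221) [571.  42. 651.]
t (300, 224) [571.  42. 638.]
[695.15034502 454.41394038] [375.30551495 802.68134893]
mouth pts side [592.45835897  -7.13299508  65.17947712] [650.19208948  36.0731901   95.90549371]
mouth pts top [576.0027526  -27.99784322  65.0000133 ] [665.98261581  41.99937836 662.4170462 ]
644 92 [644.4  18.2  90.1]
703 97 [644.6  -5.4  78.8]
700 210 [598.9  -6.2  71.8]
643 206 [598.5  19.5  90.3]
695 150 [623.4  -3.7  77.3]
670 150 [624.8   7.3  64.5]
655 200 [601.   13.7  84.9]
600 150 [624.3  36.5  64.6]
```

```bash
q(){ python3 -c "from rig import robot, viewer, ticket, readout;import json;s=readout.state();print(json.dumps([list(s['q']),list(s['position']),list(s['orientation'])]))" | tee -a log.jsonl; }
q; python3 steer.py '90 0 -40 0 0 0 0;90 0 -40 0 0 0 0;90 0 -40 0 0 0 0;90 0 -40 0 0 0 0;90 0 -40 0 0 0 0'; q
python3 steer.py '90 0 -40 0 0 0 0;90 0 0 0 0 0 0;90 0 0 0 0 0 0'; q
```

```text
[[-1.1867957847886668, 0.11648094619271966, 1.4421947071736352, -3.0520261789431954e-07, 1.5839968684202266, -0.03779840173826204], [276.27254942231616, -615.6767933149946, 217.95238821520974], [-3.070944311632874, -0.6574368406695621, 0.00029253220801732664]]
time: 0.52
position: [193.7, -431.6, 217.8]
orientation: [-3.071, -0.657, 0.0]
ft_force: [0.2, -0.5, 0.9]
grip_width: 90.2
gripper_force: 0.0
[[-1.2028754180636503, -0.3343064469174643, 1.8573581553514662, -1.7019190509611295e-05, 1.6194856414613108, -0.05388493027780627], [193.684767945842, -431.5769244009897, 217.79076636175776], [-3.07107262461948, -0.6574740723714217, 0.00025834434204078874]]
time: 0.77
position: [177.7, -396.0, 219.5]
orientation: [3.069, 0.657, 0.001]
ft_force: [-0.6, -0.2, -0.4]
grip_width: 90.1
gripper_force: 0.0
[[-1.2077419070135926, -0.4317535014057487, 1.925178347588552, 9.779533423564965e-06, 1.6452127209623073, -0.05868274483401126], [177.70528835170728, -395.96317659516876, 219.54838215645424], [3.069149636634444, 0.656954678472296, 0.0007181713463860036]]
```

```bash
python3 steer.py '90 0 -25 0 0 0 0;90 0 -25 0 0 0 0;90 38 -2 0 0 0 -0.1;90 38 -2 0 0 0 -0.1;90 38 -2 0 0 0 -0.1'; python3 steer.py '90 38 -2 0 0 0 -0.1;90 38 -2 0 0 0 -0.1;90 38 -2 0 0 0 -0.1;90 38 -2 0 0 0 -0.1;90 38 -2 0 0 0 -0.1';python3 steer.py '90 38 -2 0 0 0 -0.1;90 38 -2 0 0 0 -0.1;90 38 -2 0 0 0 -0.1;90 38 -2 0 0 0 -0.1;90 38 -2 0 0 0 -0.1'
python3 - <<'E'
from h import *
s=readout.state();print(s["q"]);print(Ro.from_rotvec(s["orientation"]).as_matrix().round(3))
for n in P:
    p,d=viewer.camera(n);cv2.imwrite(f"pics/{n}1.png",p);np.save(f"pics/{n}1d.npy",d)
a=np.hstack([cv2.resize(cv2.imread(f"pics/{n}1.png"),(400,300)) for n in P]);cv2.imwrite("pics/both1.png",a)
E
```

```text
time: 1.18
position: [254.3, -289.5, 218.5]
orientation: [-2.938, -1.112, 0.0]
ft_force: [0.3, -0.4, -0.5]
grip_width: 90.1
gripper_force: 0.0
time: 1.6
position: [360.5, -132.3, 218.2]
orientation: [-2.568, -1.808, 0.001]
ft_force: [0.8, -0.3, 0.3]
grip_width: 89.8
gripper_force: 0.0
time: 2.02
position: [377.8, 55.9, 218.2]
orientation: [-2.041, -2.387, 0.001]
ft_force: [0.3, -0.8, -1.4]
grip_width: 90.3
gripper_force: 0.0
[ 7.99271534e-02 -5.59850352e-01  2.01058627e+00  2.55165346e-05
  1.69216661e+00 -7.60057859e-02]
[[-0.155  0.988 -0.001]
 [ 0.988  0.155 -0.   ]
 [ 0.    -0.001 -1.   ]]
```

View pics/both1.png

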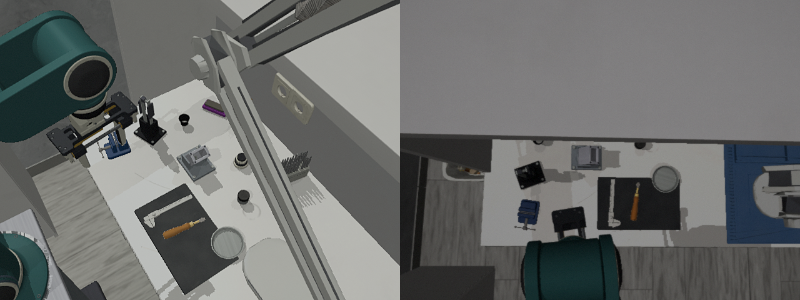

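The wrist and gripper hang at the left of the side view, and the top view shows the wrist cylinder at (572,265) in the combined picture. The scene itself is undisturbed. Next I check the wrist height against the shelf.

Run:
```python
from h import *
for n in P:
    c=cloud(n,np.load(f"pics/{n}1d.npy"))
    m=(c[...,0]>200)&(c[...,0]<560)&(c[...,1]>-60)&(c[...,1]<250)&(c[...,2]>190)
    X=c[m]
    for z0 in range(200,800,40):
        Y=X[(X[:,2]>=z0)&(X[:,2]<z0+40)]
        if len(Y)>20: print(n,z0,len(Y),Y.min(0).round(),Y.max(0).round())
    m=(c[...,0]>565)&(c[...,1]>-100)&(c[...,2]>500)
    print(n,"shelf",c[m].min(0) if m.any() else None)
```

```text
side 200 167 [317.  39. 219.] [438.  73. 240.]
side 240 405 [317.  38. 240.] [439.  73. 280.]
side 280 570 [296.   7. 280.] [467.  91. 320.]
side 320 5101 [280.   7. 320.] [474. 107. 360.]
side 360 830 [334.  16. 360.] [409.  70. 400.]
side 400 924 [341.  11. 400.] [419.  47. 440.]
side 440 1875 [218. -25. 440.] [412. 101. 480.]
side 480 7261 [215. -25. 480.] [435. 104. 520.]
side 520 10497 [231. -24. 520.] [436. 128. 560.]
side 560 7961 [273. -19. 560.] [419. 128. 577.]
side shelf [569.43523066 -99.99373513 631.2953076 ]
top 280 118 [398.  35. 313.] [426.  98. 320.]
top 320 1935 [400.  36. 320.] [474. 110. 348.]
top 400 119 [411.  40. 418.] [422.  90. 440.]
top 440 122 [415.  45. 440.] [423.  85. 475.]
top 480 92 [329.   0. 496.] [435. 124. 520.]
top 520 5330 [335. -17. 520.] [435. 140. 560.]
top 560 9506 [346.  -9. 560.] [418. 131. 576.]
top shelf [569.6699291  -99.9986362  500.00558762]
```

```bash
python3 steer.py '90 0 0 0 0 0 0.122;90 0 0 0 0 0 0.125;90 0 0 0 0 0 0.125;90 0 0 0 0 0 0.125;90 0 0 0 0 0 0.125'>/dev/null;python3 steer.py '90 0 0 0 0 0 0.125;90 0 0 0 0 0 0.125;90 0 0 0 0 0 0.125;90 0 0 0 0 0 0.125;90 0 0 0 0 0 0.125'>/dev/null;python3 steer.py '90 0 0 0 0 0 0.125;90 0 0 0 0 0 0;90 0 0 0 0 0 0'
cat > go.py <<'E'
# go.py x y z  [yx yy (tool y dir)] [zx zy zz tool z dir]: prints tool-axis shift and rotvec to target
import sys;from h import *
a=np.array(list(map(float,sys.argv[1:])))
s=readout.state();R=Ro.from_rotvec(s["orientation"]);p=np.array(s["position"])
print("pos",p.round(1),"shift tool",R.inv().apply(a[:3]-p).round(1))
if len(a)>3:
    y=np.array([*a[3:5],0]);y/=np.linalg.norm(y);z=a[5:8] if len(a)>5 else np.array([0,0,-1.]);z=z/np.linalg.norm(z)
    y-=z*(y@z);y/=np.linalg.norm(y);T=Ro.from_matrix(np.c_[np.cross(y,z),y,z])
    print("rotvec tool",(R.inv()*T).as_rotvec().round(4))
print("q",np.round(s["q"],2))
E
python3 go.py 562.4 211.3 107 .347 -.938
```

```text
time: 3.2
position: [377.7, 53.5, 218.3]
orientation: [-3.093, -0.551, 0.002]
ft_force: [0.3, 0.3, 0.1]
grip_width: 89.9
gripper_force: 0.0
pos [377.7  53.5 218.3] shift tool [228.  -84.2 111.1]
rotvec tool [-0.0002  0.0011 -0.0016]
q [ 0.07 -0.56  2.01 -0.    1.69  1.29]
```

```bash
python3 steer.py '90 38 -14 0 0 0 0;90 38 -14 0 0 0 0;90 38 -14 0 0 0 0;90 38 -14 0 0 0 0;90 38 -14 0 0 0 0'>/dev/null; python3 steer.py '90 38 -14 0 0 0 0;90 0 0 0 0 0 0;90 0 0 0 0 0 0;90 0 0 0 0 0 0'; python3 go.py 562.4 211.3 107 .347 -.938
python3 - <<'E'
from h import *
for n in P:
    p,d=viewer.camera(n);cv2.imwrite(f"pics/{n}2.png",p);np.save(f"pics/{n}2d.npy",d)
a=cv2.imread("pics/side2.png");cv2.imwrite("pics/s2z.png",cv2.resize(a[60:260,130:380],None,fx=3,fy=3))
E
```

```text
time: 3.95
position: [562.5, 210.6, 218.0]
orientation: [3.093, 0.551, -0.002]
ft_force: [0.1, -0.6, 0.6]
grip_width: 90.3
gripper_force: 0.0
pos [562.5 210.6 218. ] shift tool [  0.3  -0.7 111. ]
rotvec tool [ 0.0001  0.0014 -0.0018]
q [ 0.32 -0.04  1.61 -0.    1.58  1.53]
```

View pics/s2z.png

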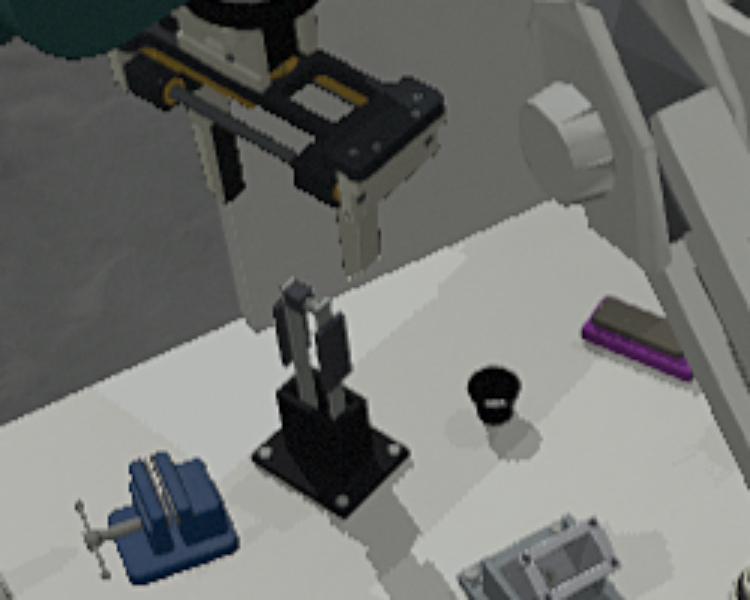

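The open fingers straddle the tongs squarely, with the left finger at (230,165) and the right at (360,235) in the crop, so I descend and grip.

```bash
python3 steer.py '90 0 0 37 0 0 0;90 0 0 37 0 0 0;90 0 0 37 0 0 0;90 0 0 0 0 0 0;90 0 0 0 0 0 0';python3 steer.py '60 0 0 0 0 0 0;50 0 0 0 0 0 0;44 0 0 0 0 0 0;41 0 0 0 0 0 0;39 0 0 0 0 0 0' 15; python3 steer.py '38 0 0 0 0 0 0;38 0 0 0 0 0 0;38 0 0 0 0 0 0;38 0 0 0 0 0 0'
```

```text
time: 4.47
position: [561.6, 210.1, 107.8]
orientation: [3.093, 0.547, -0.002]
ft_force: [0.3, 0.9, 0.3]
grip_width: 90.3
gripper_force: 0.0
time: 4.88
position: [562.8, 211.1, 108.7]
orientation: [-3.093, -0.547, -0.002]
ft_force: [0.0, -0.3, 0.7]
grip_width: 61.3
gripper_force: 0.0
time: 5.22
position: [562.5, 210.9, 107.6]
orientation: [3.094, 0.547, -0.0]
ft_force: [-0.3, -1.2, 0.2]
grip_width: 39.0
gripper_force: 6.8
```

```bash
python3 steer.py '38 0 0 0 0 0 0;38 0 0 -15 0 0 0;38 0 0 -25 0 0 0;38 0 0 -25 0 0 0;38 0 0 -25 0 0 0'; python3 steer.py '38 0 0 -5 0 0 0;38 0 0 0 0 0 0;38 0 0 0 0 0 0;38 0 0 0 0 0 0'
python3 - <<'E'
from h import *
for n in P:
    p,d=viewer.camera(n);cv2.imwrite(f"pics/{n}3.png",p);np.save(f"pics/{n}3d.npy",d)
    c=cloud(n,d);m=(abs(c[...,0]-562)<45)&(abs(c[...,1]-211)<45)
    s=readout.state();R=Ro.from_rotvec(s["orientation"])
    for z0,z1 in((74,100),(100,130),(130,160),(160,185)):
        X=c[m&(c[...,2]>z0)&(c[...,2]<z1)]
        if len(X):
            L=R.inv().apply(X-np.array(s["position"]));print(n,z0,len(X),L.min(0).round(1),L.max(0).round(1))
E
python3 go.py 562 211 107
```

```text
time: 5.63
position: [562.2, 210.9, 198.5]
orientation: [3.094, 0.547, -0.001]
ft_force: [0.2, -0.0, -0.4]
grip_width: 37.8
gripper_force: 6.7
time: 5.97
position: [562.0, 210.8, 200.8]
orientation: [3.093, 0.547, -0.003]
ft_force: [-0.3, 0.3, -0.9]
grip_width: 37.9
gripper_force: 6.7
side 74 3 [-15.7  -2.4 125.5] [  8.8  15.5 126.8]
side 100 110 [ -6.4 -18.1  71. ] [  9.3  15.  100.1]
side 130 127 [ -6.4 -17.7  41.3] [ 8.  15.2 70.5]
side 160 108 [ -6.6 -18.5  16.1] [ 8.1 14.2 40.7]
pos [562.1 210.8 201.1] shift tool [ 0.2 -0.2 94.1]
q [ 0.32 -0.04  1.63  0.    1.55  1.54]
```

```bash
python3 go.py 621 -50 201 1 .005 0.0025 .5 -.866
```

```text
pos [562.1 210.8 201.1] shift tool [-3.400e+01  2.652e+02  1.000e-01]
rotvec tool [ 0.315   0.4604 -1.1956]
q [ 0.32 -0.04  1.63  0.    1.55  1.54]
```

```bash
python3 steer.py '38 0 0 0 0.0286 0.0419 -0.1087;38 0 0 0 0.0286 0.0419 -0.1087;38 0 0 0 0.0286 0.0419 -0.1087;38 0 0 0 0.0286 0.0419 -0.1087;38 0 0 0 0.0286 0.0419 -0.1087'; python3 steer.py '38 0 0 0 0.0286 0.0419 -0.1087;38 0 0 0 0.0286 0.0419 -0.1087;38 0 0 0 0.0286 0.0419 -0.1087;38 0 0 0 0.0286 0.0419 -0.1087;38 0 0 0 0.0286 0.0419 -0.1087';python3 steer.py '38 0 0 0 0.0286 0.0419 -0.1087;38 0 0 0 0 0 0;38 0 0 0 0 0 0;38 0 0 0 0 0 0'; python3 go.py 621 -50 201 1 .005 0.0025 .5 -.866
```

```text
time: 6.48
position: [562.1, 211.0, 202.0]
orientation: [-2.658, -1.287, -0.268]
ft_force: [-0.0, -0.0, -1.4]
grip_width: 37.9
gripper_force: 6.7
time: 6.9
position: [562.2, 210.8, 202.0]
orientation: [-2.054, -1.847, -0.488]
ft_force: [-0.3, -0.4, -0.1]
grip_width: 38.2
gripper_force: 6.7
time: 7.23
position: [562.4, 210.9, 202.3]
orientation: [-1.929, -1.929, -0.521]
ft_force: [0.1, -0.2, -1.1]
grip_width: 38.1
gripper_force: 6.7
pos [562.4 210.9 202.3] shift tool [-226.8   59.  -128.9]
rotvec tool [ 0.0026  0.0008 -0.0032]
q [ 0.06 -0.11  1.76  0.52  1.47  0.01]
```

```bash
python3 steer.py '38 -32.4 8.4 -18.4 0 0 0;38 -32.4 8.4 -18.4 0 0 0;38 -32.4 8.4 -18.4 0 0 0;38 -32.4 8.4 -18.4 0 0 0;38 -32.4 8.4 -18.4 0 0 0';python3 steer.py '38 -32.4 8.4 -18.4 0 0 0;38 -32.4 8.4 -18.4 0 0 0;38 0 0 0 0 0 0;38 0 0 0 0 0 0;38 0 0 0 0 0 0'; python3 go.py 621 -50 181 1 .005 0.0025 .5 -.866
python3 - <<'E'
from h import *
for n in P:
    p,d=viewer.camera(n);cv2.imwrite(f"pics/{n}4.png",p);np.save(f"pics/{n}4d.npy",d)
a=cv2.imread("pics/side4.png")[180:300,250:380];b=cv2.imread("pics/top4.png")[215:295,250:370]
a=cv2.resize(a,(390,360),interpolation=2);b=cv2.resize(b,(400,267),interpolation=2)
o=np.zeros((360,790,3),np.uint8);o[:,:390]=a;o[:267,390:]=b;cv2.imwrite("pics/b4.png",o)
E
```

```text
time: 7.65
position: [605.0, 23.5, 201.8]
orientation: [-1.928, -1.931, -0.522]
ft_force: [1.1, 0.2, -1.2]
grip_width: 38.1
gripper_force: 6.7
time: 8.07
position: [621.9, -49.1, 201.0]
orientation: [-1.926, -1.931, -0.522]
ft_force: [-0.6, 0.6, 0.7]
grip_width: 38.7
gripper_force: 6.7
pos [621.9 -49.1 201. ] shift tool [-10.8  -1.   16.9]
rotvec tool [ 0.0021 -0.0001 -0.0004]
q [-0.35  0.09  1.57  0.49  1.67 -0.35]
```

View pics/b4.png

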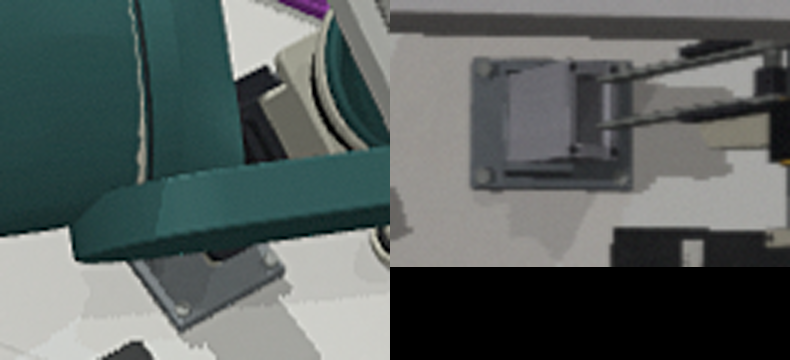

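The side view is blocked by the forearm. The top view shows the two leg tips over the mouth at (602,80) and (598,127) in the picture, with the mouth's screws at rows 66 and 153. Next I measure tips against mouth from the same camera.

Run:
```python
from h import *
s=readout.state();R=Ro.from_rotvec(s["orientation"]);p=np.array(s["position"])
c=cloud("top",np.load("pics/top4d.npy"));L=R.inv().apply((c-p).reshape(-1,3)).reshape(c.shape)
m=(abs(L[...,0])<14)&(abs(L[...,1])<24)&(L[...,2]>30)&(L[...,2]<106)&(c[...,2]>97)
for s0 in(1,-1):
  for z0 in(30,50,70,85,95):
    X=L[m&(L[...,1]*s0>0)&(L[...,2]>=z0)&(L[...,2]<z0+15)]
    if len(X):print(s0,z0,len(X),X.min(0).round(1),X.max(0).round(1),np.median(X,0).round(1))
img=cv2.imread("pics/top4.png")
for q in[(0,14.5,100),(0,11,100),(0,-11,100),(0,-14.5,100),(0,-20,28),(0,20,28)]:print("pred px",q,proj("top",R.apply(q)+p).round(1))
g=img[:,:,1].astype(int)
for u in(318,325,332):
    print(u,"rows 230..268:",g[230:268,u].tolist())
# mouth inner rectangle predicted
for a,b in[(20,10),(20,-10),(-20,10),(-20,-10)]:
    X=np.array([621+a,7-b*.866,82-b*.5]);print("mouth",a,b,proj("top",X).round(1))
g0=cv2.imread("pics/top0.png")[:,:,1].astype(int)
for u in(308,311):print("mouth col",u,"rows 228..268",g0[228:268,u].tolist())
for v in(242,250):print("mouth row",v,"cols 296..326",g0[v,296:326].tolist())
```

```text
1 30 18 [-4.5 10.1 30.6] [ 7.4 13.8 44.8] [ 5.  11.  39.8]
1 50 14 [-4.4 10.2 52.5] [ 7.6 13.6 61.5] [ 4.9 11.  57.8]
1 70 17 [-5.6 10.  70.7] [ 7.7 13.9 84.8] [ 5.  11.  76.8]
1 85 15 [-4.1 10.  87.2] [ 8.7 13.6 98.8] [ 5.4 10.4 92.2]
1 95 2 [ 5.6 10.4 96. ] [ 5.9 12.6 98.8] [ 5.7 11.5 97.4]
-1 30 14 [  1.3 -15.5  30.6] [  7.4 -11.6  43.2] [  5.9 -14.1  36.5]
-1 50 18 [ -3.8 -15.5  50. ] [  9.  -11.7  63.4] [  5.2 -14.8  54.7]
-1 70 13 [  1.3 -15.5  71.4] [  9.  -12.1  83.7] [  6.  -15.   75.2]
-1 85 17 [ -4.8 -15.7  85.5] [  6.8 -12.   98.8] [  4.9 -15.2  92.8]
-1 95 5 [  1.4 -15.4  95.3] [  6.4 -13.4  98.8] [  4.1 -15.3  97.7]
pred px (0, 14.5, 100) [314.3 237.3]
pred px (0, 11, 100) [314.3 239.2]
pred px (0, -11, 100) [314.3 251. ]
pred px (0, -14.5, 100) [314.2 252.9]
pred px (0, -20, 28) [337.  252.4]
pred px (0, 20, 28) [337.  229.6]
318 rows 230..268: [148, 147, 144, 99, 82, 69, 68, 83, 47, 40, 58, 62, 64, 65, 62, 64, 64, 62, 62, 62, 61, 80, 57, 45, 60, 64, 63, 58, 58, 55, 42, 44, 52, 48, 47, 54, 61, 65]
325 rows 230..268: [149, 148, 148, 147, 144, 112, 94, 48, 67, 100, 98, 9
[... 430 characters left out ...]
.  257.9]
mouth col 308 rows 228..268 [125, 125, 126, 124, 122, 88, 74, 77, 74, 48, 39, 43, 43, 42, 43, 44, 43, 44, 43, 45, 44, 46, 46, 48, 43, 46, 46, 46, 46, 49, 69, 76, 76, 78, 49, 43, 41, 45, 47, 43]
mouth col 311 rows 228..268 [137, 137, 127, 124, 119, 74, 76, 73, 76, 59, 41, 46, 44, 46, 46, 47, 47, 44, 49, 52, 49, 51, 50, 49, 53, 52, 51, 45, 48, 47, 64, 73, 75, 71, 54, 45, 46, 45, 47, 43]
mouth row 242 cols 296..326 [90, 93, 93, 92, 92, 93, 89, 90, 80, 66, 47, 44, 43, 46, 47, 46, 47, 67, 96, 112, 83, 75, 60, 53, 55, 52, 67, 94, 99, 99]
mouth row 250 cols 296..326 [95, 94, 94, 97, 95, 97, 96, 101, 84, 68, 44, 43, 46, 48, 51, 50, 52, 65, 100, 115, 85, 73, 59, 52, 52, 54, 68, 94, 100, 99]
```

Run:
```python
from h import *
a=cv2.imread("pics/side0.png")
k=12;u0,v0=296,226
z=a[v0:v0+34,u0:u0+42];z=cv2.resize(z,None,fx=k,fy=k,interpolation=cv2.INTER_CUBIC)
z=cv2.convertScaleAbs(z,alpha=1.4,beta=-30)
z=z[:,:480];o=z.copy()
px=lambda X:tuple(int(i) for i in ((proj("side",X)-[u0,v0]+.5)*k))
ax=np.array([0,-.5,.866]);e=np.array([0,-.866,-.5]);hx=np.array([1.,0,0])
m=np.array([621.,7,82])
def poly(pts,col):cv2.polylines(o,[np.array([px(q) for q in pts])],True,col,1)
poly([m+i*20*hx+j*10*e for i,j in((1,1),(1,-1),(-1,-1),(-1,1))],(0,255,0))
poly([m+i*28*hx+j*18*e for i,j in((1,1),(1,-1),(-1,-1),(-1,1))],(0,120,0))
f=m-60*ax
for s,col in((-6,(0,0,255)),(0,(255,0,255)),(6,(255,0,0))):
    poly([f+10*ax+3*e+s*hx+7*(np.cos(t)*hx+np.sin(t)*e) for t in np.linspace(0,6.28,20)],col)
cv2.imwrite("pics/mouth.png",np.vstack([z,o])[:,:]if z.shape[0]*2<600 else cv2.resize(np.hstack([z,o]),(800,int(800/960*z.shape[0]))))
```

```text
(no output)
```

View pics/mouth.png

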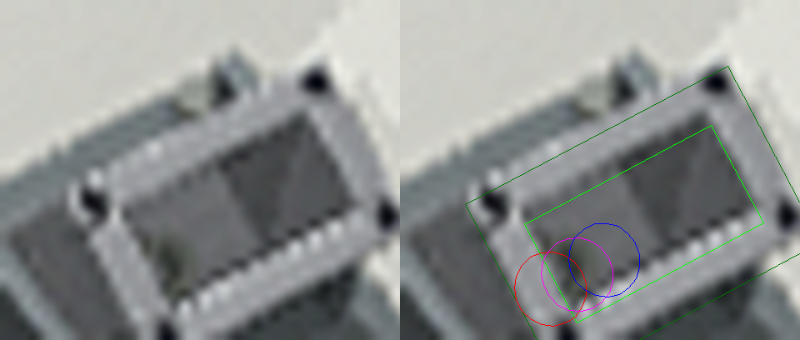

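The spacer's hole shows as a brownish dark spot at (172,255) in the left half. The drawn outlines sit about (+9,+17) zoomed px off the real mouth, and correcting for that puts the spacer close to the middle (s between 0 and +1 mm).

```bash
python3 - <<'E'
from h import *
a=cv2.imread("pics/side0.png").astype(int)
v0,v1,u0,u1=244,260,304,326
print("cols",u0,u1)
for v in range(v0,v1):print(v," ".join(f"{a[v,u,1]:3d}/{a[v,u,2]-a[v,u,0]:+d}" for u in range(u0,u1)))
E
python3 go.py 621.85 -52 178 1 .005 0.0025 .5 -.866
```

```text
cols 304 326
244 100/-5 142/-6 130/-4 138/-5 133/-4 132/-6 136/-4 129/-4 109/-4 102/-3  85/-4  96/-4  97/-3 101/-4  96/-4  71/-4  75/-3  73/-2  72/-1  74/-1  81/-3  84/-2
245  55/-3  64/-5  90/-4 140/-4 136/-4 120/-5 113/-3 108/-3  91/-3  96/-5  97/-5  97/-4  98/-3 100/-3 100/-2  78/-2  74/-1  74/-4  73/-4  71/-2  85/-4  83/-4
246  66/-6  33/-4  69/-5 133/-2 109/-3 100/-4  90/-3  94/-4  94/-3  96/-3  98/-4  99/-5 101/-2  98/-3  98/-3  92/-2  78/-4  70/-4  71/-1  74/-2  83/-5  83/-3
247 130/-4  74/-5  69/-2 159/-1  86/-3  90/-4  94/-4  95/-4  99/-4  98/-4  97/-3  97/-4  95/-3  95/-2  95/-4  98/-4  83/-3  70/-1  70/-3  72/-2  84/-3  81/-2
248 106/-3  86/-3 116/-2 152/-3 121/-3  93/-3  98/-4 100/-4  97/-3 100/-1  97/-3  95/-4  96/-4  97/-4  97/-4  99/-4  93/-3  77/-3  72/-3  81/-4  83/-2  82/-4
249  75/-2 128/-5 137/-4 131/-5 132/-4  91/-2  80/-1  92/-1  90/-1  91/-1  94/-1  96/-5  96/-3  99/-4  98/-3  98/-2  99/-4  86/-4  70/-3  84/-4  81/-4  63/-1
250  84/-3 127/-5 136/-3 127/-5 128/-5 129/-4  74/+2  87/+1  74/+2  81/+1  88/+0  96/-3  99/-4  99/-3  96/-3  95/-5  97/-2  93/-3  74/-4  6
[... 873 characters left out ...]
-4  86/-3 152/-6 114/-3 158/-4 134/-7 135/-5 135/-4 133/-6 134/-4 116/-5  88/-3  68/-4  54/-4
257  83/-4  83/-3  81/-5  80/-2  96/-3 144/-6 139/-4 117/-2 111/-4 115/-4 151/-5 130/-4 134/-4 134/-4 135/-3 137/-4 123/-5  93/-3  83/-5  56/-4  69/-5  70/-5
258  81/-5  81/-3  81/-3  80/-3  85/-2 111/-4 128/-3 102/-4  59/-4 101/-3 133/-4 135/-4 134/-5 138/-3 132/-4 107/-3  88/-3  56/-4  65/-7  68/-4  69/-6  67/-6
259  80/-2  83/-2  84/-3  69/-3  68/-2  86/-3 128/-4  97/-5  35/-7  64/-6 130/-4 143/-4 126/-3 107/-4  94/-5  64/-4  64/-5  67/-6  71/-5  69/-6  71/-6  69/-4
pos [621.7 -48.4 201.3] shift tool [-14.8  -0.1  18.3]
rotvec tool [ 0.0018 -0.0003  0.0015]
q [-0.35  0.09  1.57  0.49  1.67 -0.35]
```

```bash
python3 go.py 621.4 -49.8 175.8 1 .005 0.0025 .5 -.866
```

```text
pos [621.7 -48.4 201.3] shift tool [-13.9  -0.5  21.3]
rotvec tool [ 0.0018 -0.0003  0.0015]
q [-0.35  0.09  1.57  0.49  1.67 -0.35]
```

```bash
python3 steer.py '38 -14 -0.5 0 0 0 0;38 0 0 10 0 0 0;38 0 0 11 0 0 0;38 0 0 0 0 0 0;38 0 0 0 0 0 0'; python3 go.py 621.4 -49.8 175.8 1 .005 0.0025 .5 -.866
python3 - <<'E'
from h import *
p,d=viewer.camera("top");cv2.imwrite("pics/top5.png",p);np.save("pics/top5d.npy",d)
s=readout.state();R=Ro.from_rotvec(s["orientation"]);P0=np.array(s["position"])
c=cloud("top",d);L=R.inv().apply((c-P0).reshape(-1,3)).reshape(c.shape)
m=(abs(L[...,0])<14)&(abs(L[...,1])<20)&(L[...,2]>30)&(L[...,2]<100)
for s0 in(1,-1):
    X=L[m&(L[...,1]*s0>7)];print(s0,len(X),np.percentile(X,[3,50,97],axis=0).round(1).tolist())
z=cv2.resize(p[222:282,270:350],None,fx=9,fy=9,interpolation=2);cv2.imwrite("pics/t5z.png",cv2.convertScaleAbs(z,alpha=1.6))
E
```

```text
time: 8.58
position: [621.2, -50.5, 175.0]
orientation: [-1.923, -1.932, -0.522]
ft_force: [-0.3, 0.1, -1.0]
grip_width: 38.2
gripper_force: 6.7
pos [621.2 -50.5 175. ] shift tool [ 1.   0.2 -0.4]
rotvec tool [ 0.0007 -0.0013  0.0012]
q [-0.35  0.1   1.59  0.49  1.63 -0.37]
1 69 [[-4.1, 9.7, 34.1], [5.5, 10.4, 61.8], [7.5, 13.5, 94.3]]
-1 66 [[-3.8, -16.1, 32.1], [6.0, -15.2, 64.4], [8.0, -12.6, 97.3]]
```

View pics/t5z.png

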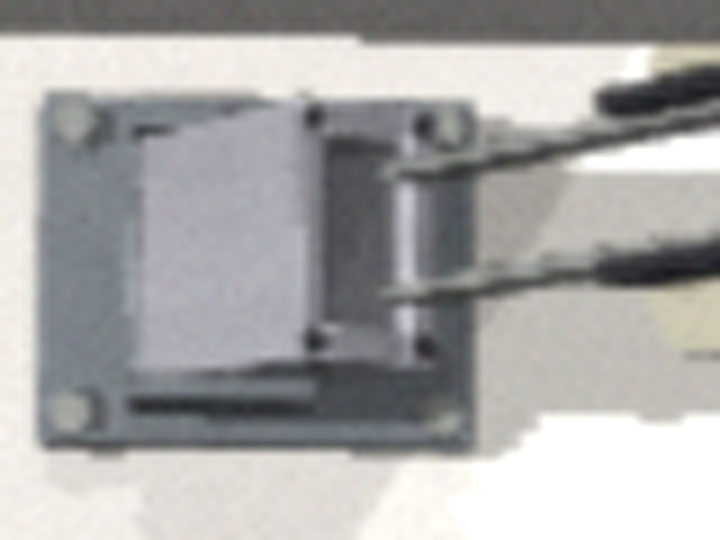

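The tips sit at (388,172) and (388,293), mid row 232, and the mouth spans rows 140–325, so they are centred across the pocket. Now I go in, watching the forces.

```bash
python3 steer.py '38 1 0 10 0 0 0;38 0 0 8 0 0 0;38 0 0 0 0 0 0'; python3 steer.py '38 0 0 8 0 0 0;38 0 0 8 0 0 0;38 0 0 8 0 0 0;38 0 0 0 0 0 0;38 0 0 0 0 0 0'; python3 go.py 621.4 -49.8 175.8 1 .005 0.0025 .5 -.866
```

```text
time: 8.88
position: [621.2, -40.5, 158.9]
orientation: [-1.923, -1.932, -0.522]
ft_force: [0.5, 0.0, -1.4]
grip_width: 38.1
gripper_force: 6.7
time: 9.3
position: [621.6, -29.1, 139.4]
orientation: [-1.924, -1.932, -0.523]
ft_force: [0.3, 0.1, 0.2]
grip_width: 38.5
gripper_force: 6.7
pos [621.6 -29.1 139.4] shift tool [  0.3  -0.1 -41.8]
rotvec tool [ 0.0013 -0.001   0.0012]
q [-0.32  0.11  1.64  0.5   1.57 -0.38]
```

```bash
python3 steer.py '38 0 0 6 0 0 0;38 0 0 6 0 0 0;38 0 0 5 0 0 0;38 0 0 0 0 0 0' | grep -E "pos|ft"; python3 steer.py '38 0 0 3 0 0 0;38 0 0 2 0 0 0;38 0 0 0 0 0 0;38 0 0 0 0 0 0'| grep -E "pos|ft|width"; python3 go.py 621.4 -49.8 175.8
```

```text
position: [621.5, -20.4, 124.0]
ft_force: [-0.4, 0.5, -0.1]
position: [621.9, -18.4, 120.9]
ft_force: [-0.0, -0.1, -0.1]
grip_width: 38.5
pos [621.9 -18.4 120.9] shift tool [  0.3  -0.2 -63.2]
q [-0.31  0.12  1.67  0.5   1.53 -0.38]
```

```bash
for i in 1 2 3; do :; done; python3 steer.py '38 0 0 2 0 0 0;38 0 0 1.5 0 0 0;38 0 0 0 0 0 0;38 0 0 0 0 0 0'| grep -E "pos|ft"; python3 steer.py '38 0 0 1.5 0 0 0;38 0 0 0 0 0 0;38 0 0 0 0 0 0'| grep -E "pos|ft";  python3 steer.py '38 0 0 1 0 0 0;38 0 0 0 0 0 0;38 0 0 0 0 0 0'| grep -E "pos|ft"; python3 go.py 621.4 -49.8 175.8
```

```text
position: [621.9, -16.7, 117.8]
ft_force: [0.2, 0.6, -0.5]
position: [621.9, -15.9, 116.5]
ft_force: [-1.2, -0.4, -0.0]
position: [621.9, -15.4, 115.7]
ft_force: [0.3, 0.0, -0.8]
pos [621.9 -15.4 115.7] shift tool [  0.3  -0.2 -69.3]
q [-0.3   0.12  1.67  0.5   1.52 -0.38]
```

```bash
python3 steer.py '38 0 0 0.8 0 0 0;38 0 0 0 0 0 0;38 0 0 0 0 0 0'| grep -E "pos|ft"; python3 steer.py '38 0 0 0.7 0 0 0;38 0 0 0 0 0 0;38 0 0 0 0 0 0'| grep -E "pos|ft";  python3 steer.py '38 0 0 0.7 0 0 0;38 0 0 0 0 0 0;38 0 0 0 0 0 0'| grep -E "pos|ft"; python3 go.py 621.4 -49.8 175.8
```

```text
position: [622.0, -15.1, 115.2]
ft_force: [-0.2, -0.3, 0.3]
position: [622.2, -14.9, 115.0]
ft_force: [-0.6, -3.4, 5.4]
position: [622.3, -14.7, 114.8]
ft_force: [-0.7, -5.1, 7.4]
pos [622.3 -14.7 114.8] shift tool [  0.2  -0.5 -70.4]
q [-0.3   0.12  1.67  0.5   1.52 -0.38]
```

```bash
python3 steer.py '38 0 0 -1.3 0 0 0;38 0 0 0 0 0 0;38 0 0 0 0 0 0'| grep -E "pos|ft";python3 steer.py '34 0 0 0 0 0 0;30 0 0 0 0 0 0;25 0 0 0 0 0 0;25 0 0 0 0 0 0;25 0 0 0 0 0 0' 30; python3 steer.py '25 0 0 0 0 0 0;25 0 0 0 0 0 0;25 0 0 0 0 0 0'
```

```text
position: [621.9, -14.9, 114.8]
ft_force: [1.0, -1.7, 1.2]
time: 12.22
position: [621.9, -14.9, 114.8]
orientation: [-1.924, -1.933, -0.523]
ft_force: [-0.6, -0.2, 0.2]
grip_width: 28.5
gripper_force: 30.0
time: 12.47
position: [621.9, -14.9, 114.8]
orientation: [-1.924, -1.933, -0.524]
ft_force: [-0.0, -0.4, 0.1]
grip_width: 27.9
gripper_force: 30.0
```

```bash
python3 steer.py '25 0 0 0 0 0 0;25 0 0 0 0 0 0;25 0 0 0 0 0 0;25 0 0 0 0 0 0' 20 | grep -E "width|gripper|ft"; python3 steer.py '25 0 0 0 0 0 0;25 0 0 0 0 0 0;25 0 0 0 0 0 0;25 0 0 0 0 0 0' 40| grep -E "width|gripper|ft"; python3 steer.py '25 0 0 0 0 0 0;25 0 0 0 0 0 0;25 0 0 0 0 0 0;25 0 0 0 0 0 0' 25| grep -E "width|gripper|ft"
```

```text
ft_force: [-0.6, 0.4, -0.6]
grip_width: 29.1
gripper_force: 20.0
ft_force: [0.4, 1.2, -1.1]
grip_width: 27.7
gripper_force: 39.9
ft_force: [-0.7, 1.5, -0.0]
grip_width: 28.9
gripper_force: 25.0
```

```bash
python3 steer.py '25 0 0 -3 0 0 0;25 0 0 -6 0 0 0;25 0 0 -8 0 0 0;25 0 0 -8 0 0 0;25 0 0 -8 0 0 0' 30; python3 steer.py '25 0 0 -10 0 0 0;25 0 0 -10 0 0 0;25 0 0 -10 0 0 0;25 0 0 -10 0 0 0;25 0 0 -10 0 0 0'; python3 steer.py '25 0 0 -8 0 0 0;25 0 0 0 0 0 0;25 0 0 0 0 0 0;25 0 0 0 0 0 0'; python3 go.py 555.5 -231.5 230 1 .005
```

```text
time: 13.88
position: [621.9, -32.1, 144.6]
orientation: [-1.925, -1.933, -0.524]
ft_force: [-0.3, 1.1, -0.7]
grip_width: 28.3
gripper_force: 30.0
time: 14.3
position: [621.6, -57.2, 187.8]
orientation: [-1.925, -1.933, -0.524]
ft_force: [0.6, -0.1, -1.5]
grip_width: 28.1
gripper_force: 30.0
time: 14.63
position: [621.4, -60.4, 193.2]
orientation: [-1.924, -1.932, -0.523]
ft_force: [-0.1, 0.0, -1.5]
grip_width: 28.3
gripper_force: 30.0
pos [621.4 -60.4 193.2] shift tool [-129.3  -66.1 -117.8]
rotvec tool [ 0.0068 -0.5245 -0.0007]
q [-0.37  0.1   1.57  0.49  1.66 -0.37]
```

```bash
python3 steer.py '25 0 0 0 0 -0.105 0;25 0 0 0 0 -0.105 0;25 0 0 0 0 -0.105 0;25 0 0 0 0 -0.105 0;25 0 0 0 0 -0.105 0'; python3 steer.py '25 0 0 0 0 0 0;25 0 0 0 0 0 0;25 0 0 0 0 0 0'|grep -E "width"; python3 go.py 555.5 -231.5 180 1 .005
python3 - <<'E'
from h import *
for n in P:
    c=cloud(n,np.load(f"pics/{n}0d.npy"))
    for z0,z1 in((150,300),(300,400),(400,500),(500,560),(560,620),(620,700)):
        m=(c[...,0]>380)&(c[...,0]<565)&(c[...,1]<-120)&(c[...,1]>-480)&(c[...,2]>z0)&(c[...,2]<z1)
        if m.sum()>5:print(n,z0,m.sum(),np.percentile(c[m],[1,99],axis=0).round().tolist())
# dish floor/rim from both views at start: contour of rim by plane z=14
E
```

```text
time: 15.05
position: [621.6, -60.4, 194.1]
orientation: [2.212, 2.218, 0.003]
ft_force: [-0.8, -0.9, -2.0]
grip_width: 28.3
gripper_force: 29.9
grip_width: 28.4
pos [621.3 -60.2 193.1] shift tool [-171.1  -66.4   12.3]
rotvec tool [ 0.0059 -0.0023 -0.002 ]
q [-0.14  0.01  1.59  0.    1.53 -0.14]
side 300 7975 [[452.0, -464.0, 337.0], [546.0, -351.0, 350.0]]
side 400 1185 [[481.0, -480.0, 460.0], [490.0, -422.0, 500.0]]
side 500 5637 [[481.0, -478.0, 501.0], [499.0, -346.0, 560.0]]
side 560 6366 [[481.0, -405.0, 561.0], [499.0, -263.0, 619.0]]
side 620 11917 [[462.0, -320.0, 621.0], [530.0, -195.0, 699.0]]
top 300 1982 [[453.0, -407.0, 328.0], [552.0, -349.0, 348.0]]
top 620 4164 [[463.0, -221.0, 643.0], [537.0, -185.0, 692.0]]
```

```bash
python3 steer.py '25 -33 -13 2.5 0.001 0 0;25 -33 -13 2.5 0.001 0 0;25 -33 -13 2.5 0.001 0 0;25 -33 -13 2.5 0.001 0 0;25 -33 -13 2.5 0.001 0 0'; python3 steer.py '25 0 0 0 0 0 0;25 0 0 0 0 0 0;25 0 0 0 0 0 0'|grep -E "width"; python3 go.py 555.3 -226 104 1 .005
```

```text
time: 15.72
position: [555.8, -227.9, 180.4]
orientation: [-2.22, -2.223, -0.004]
ft_force: [0.8, -0.6, -0.5]
grip_width: 28.2
gripper_force: 30.0
grip_width: 28.3
pos [ 556.8 -226.2  180.7] shift tool [ 0.1 -1.6 76.7]
rotvec tool [ 0.0018 -0.0012 -0.0043]
q [-0.43 -0.03  1.66  0.    1.52 -0.43]
```

```bash
python3 steer.py '25 0 -1 25 0 0 0;25 0 0 25 0 0 0;25 0 0 18 0 0 0;25 0 0 4 0 0 0;25 0 0 0 0 0 0'| grep -E "pos|ft|width"; python3 steer.py '25 0 0 2 0 0 0;25 0 0 0 0 0 0;25 0 0 0 0 0 0'| grep -E "pos|ft|width";python3 steer.py '25 0 0 1 0 0 0;25 0 0 0 0 0 0;25 0 0 0 0 0 0'| grep -E "pos|ft|width"
```

```text
position: [556.0, -224.8, 107.9]
ft_force: [0.0, 0.8, -1.0]
grip_width: 28.4
position: [556.7, -225.8, 108.3]
ft_force: [-0.3, -0.1, -2.1]
grip_width: 28.3
position: [556.2, -225.8, 106.3]
ft_force: [-0.3, 0.1, 0.2]
grip_width: 28.5
```

```bash
for k in 1; do python3 steer.py '25 0 0 1 0 0 0;25 0 0 0 0 0 0;25 0 0 0 0 0 0'| grep -E "pos|ft";python3 steer.py '25 0 0 1 0 0 0;25 0 0 0 0 0 0;25 0 0 0 0 0 0'| grep -E "pos|ft";python3 steer.py '25 0 0 0.7 0 0 0;25 0 0 0 0 0 0;25 0 0 0 0 0 0'| grep -E "pos|ft"; done
```

```text
position: [556.1, -225.8, 104.9]
ft_force: [-0.4, 0.4, -0.3]
position: [556.1, -225.7, 103.9]
ft_force: [0.1, 0.3, -0.6]
position: [556.2, -225.8, 103.3]
ft_force: [-0.6, -0.1, -1.4]
```

```bash
python3 steer.py '25 0 0 0.7 0 0 0;25 0 0 0 0 0 0;25 0 0 0 0 0 0'| grep -E "pos|ft";python3 steer.py '25 0 0 0.7 0 0 0;25 0 0 0 0 0 0;25 0 0 0 0 0 0'| grep -E "pos|ft"
```

```text
position: [556.3, -225.8, 103.3]
ft_force: [-1.6, 0.2, 6.5]
position: [556.4, -225.9, 103.2]
ft_force: [-3.8, 0.7, 10.9]
```

```bash
python3 steer.py '25 0 0 -0.5 0 0 0;25 0 0 0 0 0 0;25 0 0 0 0 0 0'| grep -E "pos|ft|width"
python3 - <<'E'
from h import *
o=[]
for n in P:
    p,d=viewer.camera(n);cv2.imwrite(f"pics/{n}6.png",p);np.save(f"pics/{n}6d.npy",d)
    u,v=proj(n,[556,-226,12]).astype(int);u=min(u,600);v=min(v,440);print(n,u,v)
    o.append(cv2.resize(p[v-33:v+33,u-40:u+40],(396,327),interpolation=2))
cv2.imwrite("pics/d6.png",cv2.convertScaleAbs(np.hstack(o),alpha=1.3))
E
```

```text
position: [556.3, -225.9, 103.2]
ft_force: [-1.9, 0.9, 8.0]
grip_width: 28.5
side 363 386
top 421 285
```

View pics/d6.png

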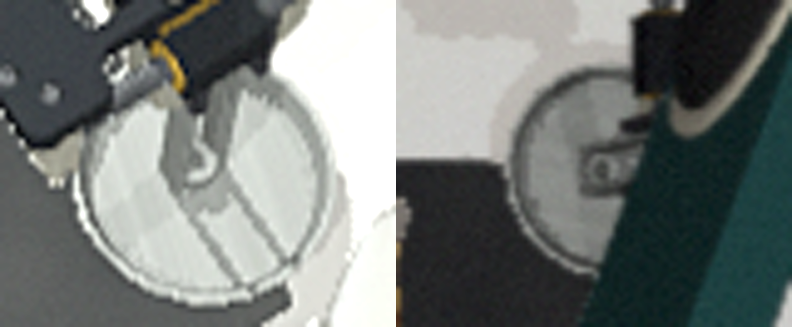

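The side crop shows the spacer held flat between the tips at (203,165), and the top crop shows its hole at (601,168), inside the dish. I now open the tongs.

```bash
python3 steer.py '25 0 0 -0.4 0 0 0;25 0 0 0 0 0 0;30 0 0 0 0 0 0;33 0 0 0 0 0 0;36 0 0 0 0 0 0'| grep -E "pos|ft|width"; python3 steer.py '38 0 0 0 0 0 0;38 0 0 0 0 0 0;38 0 0 0 0 0 0;38 0 0 0 0 0 0' 15; python3 steer.py '38 0 0 -2 0 0 0;38 0 0 -4 0 0 0;38 0 0 -10 0 0 0;38 0 0 -20 0 0 0;38 0 0 -20 0 0 0'; python3 steer.py '38 0 0 -22 0 0 0;38 0 0 0 0 0 0;38 0 0 0 0 0 0;38 0 0 0 0 0 0'; python3 go.py 562.4 211.3 200 .347 -.938
```

```text
position: [556.0, -225.9, 103.1]
ft_force: [-4.4, 0.3, 6.1]
grip_width: 35.2
time: 19.23
position: [555.9, -225.9, 103.0]
orientation: [2.218, 2.223, 0.001]
ft_force: [-3.0, -0.5, 4.4]
grip_width: 38.4
gripper_force: 5.4
time: 19.65
position: [555.8, -225.6, 159.6]
orientation: [2.218, 2.224, 0.001]
ft_force: [0.7, 0.3, -0.4]
grip_width: 38.3
gripper_force: 6.7
time: 19.98
position: [555.9, -225.6, 180.4]
orientation: [2.217, 2.223, 0.001]
ft_force: [-0.1, -0.4, -0.6]
grip_width: 38.1
gripper_force: 6.7
pos [ 555.9 -225.6  180.4] shift tool [436.9   7.7 -19.8]
rotvec tool [ 1.7000e-03 -6.0000e-04  1.2191e+00]
q [-0.43 -0.04  1.66  0.    1.52 -0.43]
```

```bash
python3 steer.py '38 36 0.7 -10 0 0 0;38 36 0.7 -10 0 0 0;38 40 0.7 0 0 0 0;38 40 0.7 0 0 0 0;38 40 0.7 0 0 0 0'|grep pos; python3 steer.py '38 40 0.7 0 0 0 0;38 40 0.7 0 0 0 0;38 40 0.7 0 0 0 0;38 40 0.7 0 0 0 0;38 40 0.7 0 0 0 0'|grep pos;  python3 steer.py '38 35 0.7 0 0 0 0;38 0 0 0 0 0 0.12;38 0 0 0 0 0 0.12;38 0 0 0 0 0 0.12;38 0 0 0 0 0 0.12'|grep pos; python3 steer.py '38 0 0 0 0 0 0.12;38 0 0 0 0 0 0.12;38 0 0 0 0 0 0.12;38 0 0 0 0 0 0.12;38 0 0 0 0 0 0.12'; python3 steer.py '38 0 0 0 0 0 0.12;38 0 0 0 0 0 0;38 0 0 0 0 0 0;38 0 0 0 0 0 0'; python3 go.py 562.5 210.9 200 .347 -.938
python3 - <<'E'
from h import *
for n in P:
    p,d=viewer.camera(n);cv2.imwrite(f"pics/{n}7.png",p);np.save(f"pics/{n}7d.npy",d)
    c=cloud(n,d)
    m=(np.hypot(c[...,0]-556,c[...,1]+226)<14)&(c[...,2]>9)&(c[...,2]<30)
    X=c[m];print(n,"spacer",len(X),X.min(0).round(1),X.max(0).round(1),X.mean(0).round(1)) if len(X) else print(n,"none")
    s=readout.state();R=Ro.from_rotvec(s["orientation"]);L=R.inv().apply((c-np.array(s["position"])).reshape(-1,3)).reshape(c.shape)
    m=(abs(L[...,0])<16)&(abs(L[...,1])<22)&(L[...,2]>25)&(L[...,2]<106)
    for a,b in((25,50),(50,75),(75,106)):
        X=L[m&(L[...,2]>a)&(L[...,2]<b)]
        if len(X)>9:print(n,a,len(X),np.percentile(X,[3,97],axis=0).round(1).tolist())
E
```

```text
position: [558.3, -32.0, 199.6]
position: [561.2, 168.3, 199.4]
position: [562.1, 201.6, 199.1]
time: 21.65
position: [562.2, 201.2, 199.2]
orientation: [3.048, 0.758, -0.0]
ft_force: [-0.1, 0.4, 0.1]
grip_width: 38.7
gripper_force: 6.7
time: 21.98
position: [562.4, 201.3, 199.9]
orientation: [3.085, 0.589, 0.001]
ft_force: [-0.1, -0.6, -1.1]
grip_width: 38.2
gripper_force: 6.7
pos [562.4 201.3 199.9] shift tool [ 3.6 -8.9 -0.1]
rotvec tool [ 0.0012 -0.0006  0.0233]
q [ 0.3  -0.05  1.64 -0.    1.55  1.49]
side spacer 58 [ 546.1 -236.2    9.1] [ 562.5 -217.8   18.9] [ 554.6 -225.1   14.4]
side 25 110 [[-6.2, -15.7, 25.5], [6.1, 13.5, 49.4]]
side 50 104 [[-5.7, -15.8, 51.1], [6.8, 13.3, 73.0]]
side 75 88 [[-5.5, -16.3, 75.7], [6.2, 13.5, 95.3]]
top spacer 32 [ 548.4 -232.1    9. ] [ 560.9 -219.6   17.4] [ 555.4 -226.    13. ]
```

```bash
python3 steer.py '38 4 -9 0 0 0 0.023;38 0 0 0 0 0 0;38 0 0 0 0 0 0;38 0 0 0 0 0 0'|grep pos; python3 go.py 562.5 210.9 110 .347 -.938;  python3 steer.py '38 0 0 12 0 0 0;38 0 0 12 0 0 0;38 0 0 12 0 0 0;38 0 0 12 0 0 0;38 0 0 0 0 0 0' | grep -E "pos|ft"
```

```text
position: [563.0, 211.0, 200.4]
pos [563.  211.  200.4] shift tool [-0.6 -0.2 90.4]
rotvec tool [ 0.0013 -0.0014 -0.0024]
q [ 0.32 -0.04  1.63 -0.    1.55  1.54]
position: [562.0, 210.7, 148.7]
ft_force: [-0.0, -0.7, -1.4]
```

```bash
python3 steer.py '38 0 0 12 0 0 0;38 0 0 12 0 0 0;38 0 0 10 0 0 0;38 0 0 3 0 0 0;38 0 0 0 0 0 0' | grep -E "pos|ft"; python3 steer.py '38 0 0 2 0 0 0;38 0 0 0 0 0 0;38 0 0 0 0 0 0' | grep -E "pos|ft"; python3 steer.py '38 0 0 1 0 0 0;38 0 0 0 0 0 0;38 0 0 0 0 0 0' | grep -E "pos|ft"
```

```text
position: [562.8, 211.0, 114.2]
ft_force: [0.5, 0.3, 0.2]
position: [563.4, 211.2, 114.0]
ft_force: [-0.1, -0.1, -0.7]
position: [563.2, 211.1, 112.7]
ft_force: [0.4, -0.6, -1.2]
```

```bash
python3 steer.py '38 0 0 2 0 0 0;38 0 0 1.5 0 0 0;38 0 0 0 0 0 0;38 0 0 0 0 0 0' | grep -E "pos|ft"; python3 steer.py '38 0 0 1 0 0 0;38 0 0 0 0 0 0;38 0 0 0 0 0 0' | grep -E "pos|ft"; python3 steer.py '38 0 0 0.8 0 0 0;38 0 0 0 0 0 0;38 0 0 0 0 0 0' | grep -E "pos|ft"
```

```text
position: [563.1, 211.1, 108.9]
ft_force: [-0.1, -0.6, -1.1]
position: [563.2, 211.1, 108.0]
ft_force: [0.1, 0.6, -0.5]
position: [563.2, 211.1, 107.2]
ft_force: [0.3, -0.1, -1.3]
```

Within a millimetre of the floor, so I open slowly, back off upwards, and check with the cameras.

```bash
python3 steer.py '39 0 0 0 0 0 0;40 0 0 0 0 0 0;41 0 0 0 0 0 0;43 0 0 0 0 0 0;47 0 0 0 0 0 0' | grep -E "pos|ft|width";python3 steer.py '60 0 0 0 0 0 0;90 0 0 0 0 0 0;90 0 0 0 0 0 0;90 0 0 0 0 0 0;90 0 0 0 0 0 0' | grep -E "width";python3 steer.py '90 0 0 0 0 0 0;90 0 0 -25 0 0 0;90 0 0 -35 0 0 0;90 0 0 -35 0 0 0;90 0 0 -15 0 0 0' | grep -E "pos|ft|width"; python3 steer.py '90 -38 0 0 0 0 0;90 -38 0 0 0 0 0;90 -38 0 0 0 0 0;90 0 0 0 0 0 0;90 0 0 0 0 0 0'
python3 - <<'E'
from h import *
for n in P:
    p,d=viewer.camera(n);cv2.imwrite(f"pics/{n}8.png",p);np.save(f"pics/{n}8d.npy",d)
    c=cloud(n,d)
    m=(np.hypot(c[...,0]-556,c[...,1]+226)<14)&(c[...,2]>9)&(c[...,2]<30)
    print(n,"spacer",c[m].mean(0).round(1))
    m=(abs(c[...,0]-562)<40)&(abs(c[...,1]-211)<40)&(c[...,2]<190)
    for a,b in((72,95),(95,125),(125,150),(150,185)):
        X=c[m&(c[...,2]>a)&(c[...,2]<b)]
        if len(X)>9:print(n,a,len(X),X.min(0).round(1),X.max(0).round(1))
    e=cv2.absdiff(p,cv2.imread(f"pics/{n}0.png")).max(2)
    print(n,"changed px at loupe/dies/tin",[int((e[v-14:v+14,u-14:u+14]>40).sum()) for u,v in((295,190),(386,256),(389,315))] if n=="side" else "")
E
```

```text
position: [563.2, 211.1, 107.3]
ft_force: [-0.6, -0.3, -0.0]
grip_width: 45.5
grip_width: 75.9
position: [563.8, 211.4, 222.2]
ft_force: [0.2, -0.2, 1.6]
grip_width: 90.2
time: 26.25
position: [455.1, 171.8, 217.8]
orientation: [3.093, 0.547, 0.006]
ft_force: [0.4, 0.9, 0.7]
grip_width: 90.2
gripper_force: 0.0
side spacer [ 555.1 -224.8   14.1]
side 72 89 [542.5 186.3  72.1] [583.3 233.6  94.8]
side 95 215 [545.5 188.2  95.5] [581.  233.2 124.7]
side 125 194 [545.7 189.8 125.2] [581.9 232.5 149.9]
side 150 175 [546.1 190.5 150.1] [580.2 230.8 168.7]
side changed px at loupe/dies/tin [0, 0, 0]
top spacer [ 555.3 -225.8   13.1]
top 72 14 [546.5 190.2  72.9] [574.7 224.5  94.9]
top 95 45 [546.2 189.   95.6] [581.1 225.3 125. ]
top 125 98 [546.4 189.  125.1] [580.8 233.6 149.9]
top 150 144 [547.1 191.2 150.4] [580.6 231.1 166.9]
top changed px at loupe/dies/tin
```

Tongs are upright in the well (top at about 165 mm), the spacer stands in the dish 6 mm from its middle, and the bystanders have not moved.

```bash
python3 -c "
from rig import robot, viewer, ticket, readout
print(ticket.job_done())"
```

```text
the job is handed in; nothing more can be done
None
```

I've handed the job in, with no verdict shown: the spacer stands flat in the dish about 6 mm from its middle, the tongs are upright and released in their stand, the three bystanders haven't moved, and it took about 26 s of the 59 s.

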